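# Shut the tagged air line in the valve box

### The arm

A 7-joint arm with a two-finger parallel gripper is mounted at the origin on a cart in front of the work surface, level with it; the furniture and walls round the work are solid. World frame = base frame: x ahead of the robot, y to its left, z up, the work surface at z = 0. Lengths are in m, angles in rad, forces in N, time in s.
With the tool pointing down it reaches from about 0.425 to 0.95 m from the base axis. Payload 16.7 kg.
Tool frame: the origin (TCP) lies midway between the tips of the shut fingers; the grasp point (between the pads) lies 19 mm behind it; z points along the fingers, y is the direction in which the jaws open and shut (so a half turn about z gives the same grasp; the last joint's range is limited). The gripper opens to 94 mm and grips with 3 to 60 N. Pads are 16 mm wide; open, the fingers measure 119 mm over their backs; the gripper's body (75 mm by 177 mm) begins 78 mm behind the grasp point.
Start: joints at [1.095, 0.426, 0.074, 1.606, -0.034, 1.111, -0.067], TCP at [0.216, -0.639, 0.205] pointing down, gripper open.
Joint ranges: [-2.85, 2.85], [-0.5, 2.14], [-1.23, 1.37], [0.21, 2.46], [-1.02, 4.16], [0.16, 2.05], [-2.73, 2.73]. Speed limits (rad/s): [1.89, 1.89, 2.39, 2.39, 3.01, 3.01, 3.01].

### API

Orientations are given as a unit quaternion [x, y, z, w].
In Python, from rig import manip gives the robot as it stands.
- The arm moves only by the shell command python3 -m pendant 'ROWS'. ROWS is text: rows parted by semicolons, each of 7 numbers parted by spaces: the shift along the tool's x, y, z in mm, then the turn, a rotation vector about the tool's x, y, z in rad, then the gripper command: -1 is fully open, 1 is shut, values between are in proportion. In form: x y z ax ay az gripper; .... A call has 1 to 5 rows; each row shifts and turns the commanded pose from where the row before left it, along the tool's axes as they then stand; what a row does not reach is not made up. A row lasts 1/10 s, in which the tool goes at most 50 mm and 8.59 degrees, less where a joint would pass 70% of its speed; a pose out of reach is approached as far as the arm can. A call is refused whole if a number of a shift passes 50 or a number of a turn 0.15, either way. A call with a gripper value outside its range is refused whole. The fingers move at their own pace and stop on an object; the grip force is fixed at half the most. Time passes only in rows, so rows that do not move let the fingers close. It gives the time, the measured TCP pose, the force and the opening at its end, in the units of the state.
- manip.state(): the state, without advancing time (a new reading comes with each control period).
- manip.snapshot(name): name is "scene" or "top" or "wrist"; returns a dict with "color" (420x560x3 uint8, red, green, blue), "depth" (420x560 float32, m along the optical axis (not along the pixel's ray), 0 where there is no reading), "intrinsics" (3x3 intrinsics, pixels), "k1" (the pictures are not rectified: a ray, as slopes to the right and down, at radius r is drawn at 1 + k1 r^2 times it, then the intrinsics apply), "eye" and "attitude" of the camera in the world. Camera axes: x right, y down, z forward; pixel columns grow to the right and rows downward; lengths in m; the calibration is good to about 2 mm. A picture is of the moment at which its call begins.
- manip.job_done(): hands the job in, once; it reports no verdict.
The state is a dict: "time_s": time; "qpos": joint angles; "dq": joint speeds; "joint_efforts": joint torques, N m; "ee_pos": TCP position; "ee_rot": TCP orientation; "contact_force": force on the tool from outside, world axes, zero at the start; "moment": the same for the moment, N m; "gripper_width": finger opening in m.
Only numpy, scipy, OpenCV 4.12 (cv2) and the standard library are available. Lean on these libraries where they do the work, as an engineer would, in place of code of your own. Each camera call takes 0.05 s, during which the arm holds its last target. There are 200 camera calls.

### The job

Shut off the tagged compressed-air line in the grey valve box on the bench. Push the box's loose cover plate back by its upturned lip, away from the front, until it meets the stop at the rear; then push the lever that carries the round tag a quarter turn clockwise, until it lies square across its pipe against its stop. Slide the cover without lifting it, force nothing, leave the other two levers open and do not disturb the things lying round the box.

Things in the scene. Friction and masses are not known exactly. Their poses are not given: they have to be found in the camera images.
- valve_box: Grey sheet-steel valve box, 264 (x) x 302 (y) mm, fixed on the bench. Origin: centre of its underside; x points from its front (robot's side) to its rear, y left, z up. Its ledges and the fixed deck over its rear half are 78 mm up. The side walls rise 9 mm above the ledges and guide the cover (2 mm play a side). Three air couplers stick 36 mm out of the front, 38 mm up, an inlet pipe out of the right.
- opening_middle (a point): Middle of the opening in the box's front half, at the height of the ledges (78 mm). The opening spans 112 mm (box x -122 to -10) by 270 mm (y -135 to 135) and holds three ball valves side by side, their levers 10 mm below the ledges; the floor inside is 21 mm above the bench.
- rear_stop (a point): Middle of the front face of the stop that crosses the rear end of the deck, on the deck: box x +120 mm, 78 mm up. The stop is 12 mm high.
- gauge_top (a point): Top of the round pressure gauge beside the box's left wall (box x 30, y 175, z 122 mm); 48 mm across, fixed to the box. Keep clear.
- cover: Loose zinc-plated cover plate of the box, 126 (x) x 288 (y) x 5 mm, 0.5 kg, lying flat on the ledges between the side walls; it slides along the box's x with a few newtons. Origin: centre of its underside, axes as the box's. At the start it lies over the opening, with its origin at x -67 to -57 mm in the box's frame; against the rear stop the origin is at x +57 mm.
- cover_lip (a point): Middle of the front face of the cover's upturned lip, where it is pushed toward the rear: 63 mm in front of the cover's origin and 10 mm above the plate's upper side. The lip is 130 mm wide (y), 6 mm thick and stands 18 mm above the plate.
- valve_tagged: The ball valve whose lever carries the tag; fixed in the box, in any of the three places (box frame x -36 mm; y -74, 0 or +74 mm), axes as the box's. Origin: on the lever's upright pivot axis, at the height of the bench; the lever lies 56 to 68 mm above the bench.
- valve_tagged_lever (a joint): Angle of the tagged lever: 0 = open, the lever lies along the pipe and points to the box's front (-x); it grows clockwise seen from above; 1.571 = shut, at the stop, the lever points to the box's left (+y). It stays where it is left and takes about 4 N at the tag. Starts 0 to 0.12.
- valve_tagged_tip (a point): Centre of the round tag on the tagged lever, 41 mm from the pivot axis and 64 mm above the bench. The tag is a flat steel disc of 26 mm diameter and 3 mm thickness (65 to 68 mm above the bench) on the black sleeve of the lever; the sleeve is 14 mm wide, 56 to 65 mm above the bench, and ends 54 mm from the axis.
- valve_plain_a: Another ball valve, the same but without the tag; origin on its pivot axis at the height of the bench.
- valve_plain_a_lever (a joint): Angle of its lever, 0 = open (points to the box's front), 1.571 = shut; starts 0 to 0.12. To be left open.
- valve_plain_b: The third ball valve, also without a tag; origin on its pivot axis at the height of the bench.
- valve_plain_b_lever (a joint): Angle of its lever, as above; starts 0 to 0.12. To be left open.
- pliers: Loose pliers with red handles, 201 mm long, lying flat in front of the box; a bystander. Origin: centre of the underside.
- file: Loose file with a wooden handle, 331 mm long, 28 mm high, lying in front of the box; a bystander. Origin: centre of the underside.
- glue_bottle: Loose white glue bottle with a red cap, 57 mm across, 150 mm tall, standing right of the box; a bystander. Origin: centre of the underside.
- wax_pot: Loose round wax pot, 69 mm across, 41 mm tall, right of the box; a bystander. Origin: centre of the underside.
- wood_block: Loose wooden block, 45 x 140 x 35 mm, left of the box; a bystander. Origin: centre of the underside.
- mug: Loose white mug, 94 mm tall, 82 mm across, left of the box; a bystander. Origin: centre of the underside.
- try_square: Loose try square with a wooden stock, 180 x 124 x 20 mm, at the right front; a bystander. Origin: centre of the underside.

How it is judged:
By the outcome, as a careful person would: the job done as asked, in the order asked, and still so for the second after the job is handed in, with the robot touching nothing.
It also fails if it takes over 48 s, if anything falls off the work surface, if the arm or the gripper's body presses on something with over 40 N, if the wrist force passes 120 N, or if a joint passes its speed limit or range.

## Working session

There is one attempt and no reset: what is moved stays moved. The work goes in short steps, Python scripts to look and compute and a shell command to move; the robot and the scene stay as the last step left them, time stands still between calls to the robot, and variables do not carry over. Pictures are saved under pics/ and viewed, about 8 in all and at most 12, crops included, and the job is handed in when it is done.

```bash
mkdir -p pics; cat > h.py <<'E'
import numpy as np,cv2
from rig import manip
from scipy.spatial.transform import Rotation as R
def snap(n,f):
    s=manip.snapshot(n); np.save(f'pics/{f}.npy',s,allow_pickle=True)
    cv2.imwrite(f'pics/{f}.png',s['color'][:,:,::-1]); return s
def load(f): return np.load(f'pics/{f}.npy',allow_pickle=True).item()
def att(s):
    a=np.array(s['attitude']); return a if a.shape==(3,3) else R.from_quat(a).as_matrix()
def cloud(s):
    K=np.array(s['intrinsics']);d=s['depth'];k=float(s['k1'])
    v,u=np.mgrid[:420,:560].astype(np.float32)
    D=np.array([k,0,0,0,0],float)
    p=cv2.undistortPoints(np.stack([u.ravel(),v.ravel()],1)[:,None].astype(np.float64),K,D)[:,0]
    r=np.c_[p,np.ones(len(p))]*d.reshape(-1,1)
    return (r@att(s).T+np.array(s['eye'])).reshape(420,560,3)
def st():
    s=manip.state(); print({k:np.round(s[k],3).tolist() for k in ('time_s','qpos','ee_pos','ee_rot','contact_force','gripper_width')})
E
python3 - <<'E'
from h import *
st()
for n in('top','scene'):
    s=snap(n,n+'0'); print(n,s['eye'],s['attitude'],s['k1'])
    P=cloud(s); print(np.round(P[::60,::70],3).tolist() if n=='top' else '')
a=cv2.imread('pics/top0.png');cv2.imwrite('pics/t0.png',a)
E
```

```text
{'time_s': 0.0, 'qpos': [1.096, 0.427, 0.074, 1.607, -0.034, 1.111, -0.067], 'ee_pos': [0.216, -0.639, 0.205], 'ee_rot': [0.987, 0.162, -0.0, -0.001], 'contact_force': [0.066, -0.514, 0.062], 'gripper_width': 0.094}
top [0.32090774 0.00347417 1.64489124] [ 0.70648887 -0.70471887  0.05286758 -0.03807637] -0.03125148642824985
[[[0.76, 0.467, 1.005], [0.761, 0.348, 1.002], [0.748, 0.222, 1.021], [0.745, 0.105, 1.027], [0.752, -0.01, 1.018], [0.767, -0.131, 1.0], [0.737, -0.234, 1.047], [0.757, -0.363, 1.025]], [[0.818, 0.684, 0.68], [0.774, 0.464, 0.764], [0.888, 0.379, 0.544], [0.903, 0.184, 0.516], [0.817, -0.017, 0.686], [0.829, -0.195, 0.668], [0.823, -0.369, 0.687], [0.876, -0.603, 0.594]], [[0.724, 0.791, 0.502], [0.724, 0.586, 0.502], [0.724, 0.383, 0.503], [0.786, 0.208, 0.333], [0.786, -0.024, 0.338], [0.788, -0.258, 0.337], [0.78, -0.482, 0.369], [0.847, -0.817, 0.193]], [[0.651, 1.127, -0.021], [0.651, 0.833, -0.017], [0.65, 0.541, -0.008], [0.646, 0.251, 0.018], [0.635, -0.03, 0.079], [0.65, -0.316, 0.014], [0.654, -0.609, 0.003], [0.656, -0.905, 0.003]], [[0.44, 1.61, -0.784], [0.431, 1.077, -0.55], [0.403, 0.52, 0.025], [0.405, 0.248, 0.001], [0.406, -0.032, 0.005], [0.407, -0.313, 0.004], [0.407, -0.6, 0.0], [0.407, -0.891, -0.001]], [[0.148, 1.192, -0.185], [0.151, 0.879, -0.178], [0.097, 0.761, -0.777], [0.099, 0.356, -0.775], [0.113, -0.046, -0.622], [0.098, -0.458, -0.779], [0.096, -0.872, -0.782], [0.227, -0.534, 0.64]], [[-0.019, 0.934, 0.19], [-0.028, 0.714, 0.141], [-0.24, 0.749, -0.782], [-0.24, 0.351, -0.785], [0.051, -0.022, 0.477], [0.128, -0.153, 0.811], [0.125, -0.295, 0.805], [-0.015, -0.747, 0.22]]]
scene [-0.59895941  0.92284546  0.73556087] [-0.3584692   0.75444165 -0.50070455  0.22718404] 0.05551655207850009
```

View pics/top0.png

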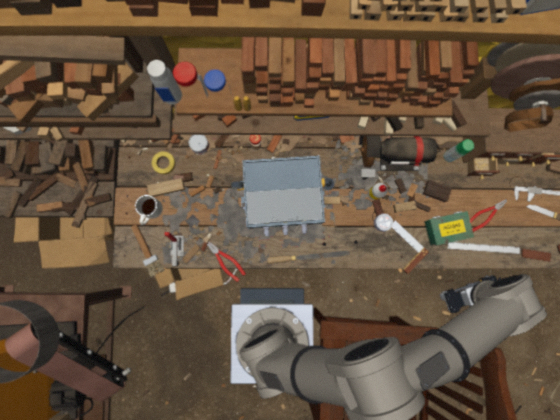

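View pics/scene0.png

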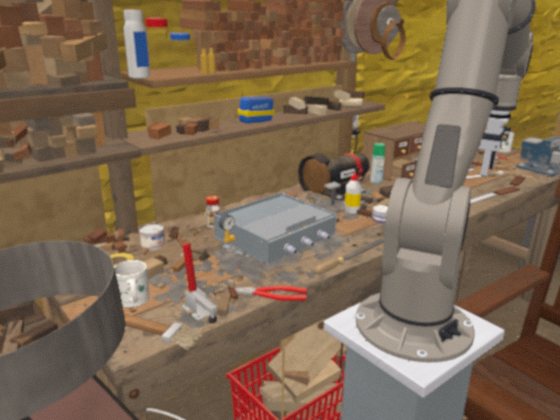

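```bash
python3 - <<'E'
from h import *
s=load('top0');P=cloud(s)
m=(P[...,2]>0.066)&(P[...,2]<0.1);m[:150]=0;m[232:]=0;m[:,:236]=0;m[:,330:]=0
q=P[m][:,:2]; print(m.sum(), cv2.minAreaRect(q.astype(np.float32)), q.min(0),q.max(0))
for c in (265,285,305):
    print(c,[(r,*np.round(P[r,c],3)) for r in range(112,236,3)])
r=200;print([(c,*np.round(P[r,c,1:],3)) for c in range(234,332,3)])
a=cv2.imread('pics/top0.png')[130:290,130:430];b=cv2.resize(a,None,fx=2.6,fy=2.6,interpolation=3);cv2.imwrite('pics/t1.png',b)
E
```

```text
5209 ((0.5933332443237305, -0.02684156596660614), (0.2665669023990631, 0.3292624354362488), 4.119178295135498) [ 0.45134805 -0.19897392] [0.73491641 0.1386502 ]
265 [(112, np.float64(0.747), np.float64(0.023), np.float64(0.514)), (115, np.float64(0.743), np.float64(0.023), np.float64(0.498)), (118, np.float64(0.794), np.float64(0.026), np.float64(0.333)), (121, np.float64(0.782), np.float64(0.025), np.float64(0.336)), (124, np.float64(0.772), np.float64(0.025), np.float64(0.336)), (127, np.float64(0.764), np.float64(0.025), np.float64(0.331)), (130, np.float64(0.753), np.float64(0.025), np.float64(0.332)), (133, np.float64(0.743), np.float64(0.025), np.float64(0.332)), (136, np.float64(0.831), np.float64(0.03), np.float64(0.018)), (139, np.float64(0.822), np.float64(0.03), np.float64(0.005)), (142, np.float64(0.805), np.float64(0.03), np.float64(0.018)), (145, np.float64(0.794), np.float64(0.03), np.float64(0.013)), (148, np.float64(0.784), np.float64(0.03), np.float64(0.003)), (151, np.float64(0.772), np.float64(0.03), np.float64(0.001)), (154, np.float64(0.76), np.float64(0.03), np
[... 7985 characters left out ...]
t64(0.079)), (288, np.float64(-0.061), np.float64(0.079)), (291, np.float64(-0.072), np.float64(0.084)), (294, np.float64(-0.084), np.float64(0.081)), (297, np.float64(-0.096), np.float64(0.083)), (300, np.float64(-0.107), np.float64(0.084)), (303, np.float64(-0.119), np.float64(0.085)), (306, np.float64(-0.131), np.float64(0.082)), (309, np.float64(-0.142), np.float64(0.086)), (312, np.float64(-0.154), np.float64(0.08)), (315, np.float64(-0.165), np.float64(0.087)), (318, np.float64(-0.177), np.float64(0.08)), (321, np.float64(-0.189), np.float64(0.077)), (324, np.float64(-0.208), np.float64(0.022)), (327, np.float64(-0.221), np.float64(0.018)), (330, np.float64(-0.232), np.float64(0.023))]
```

```bash
ls; python3 -m pendant --help 2>&1 | head -20
```

```text
h.py
pics
$: bad value
```

View pics/t1.png

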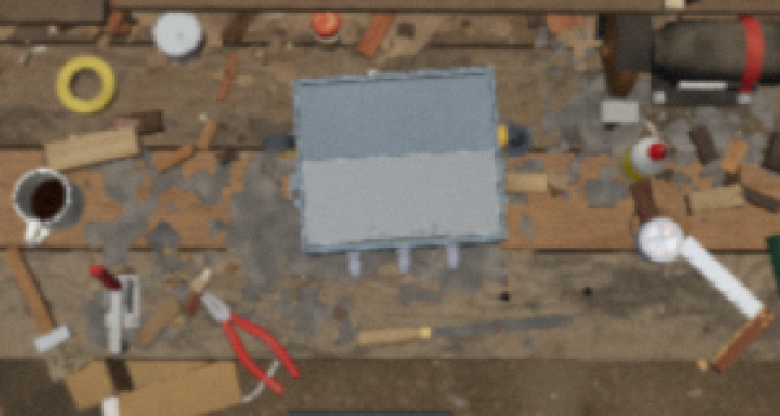

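```bash
cat >> h.py <<'E'
def onplane(s,uv,z):
    K=np.array(s['intrinsics']);D=np.array([s['k1'],0,0,0,0],float)
    p=cv2.undistortPoints(np.array(uv,float).reshape(-1,1,2),K,D)[:,0]
    r=np.c_[p,np.ones(len(p))]@att(s).T; e=np.array(s['eye'])
    return e+r*((z-e[2])/r[:,2])[:,None]
E
python3 - <<'E'
from h import *
s=load('top0')
c=np.array([[294,80],[494,67],[505,240],[302,250]])/2.6+130
p=onplane(s,c,.087);print(np.round(p,3))
for i,j in((0,1),(3,2),(3,0),(2,1)):
    d=p[j]-p[i];print(np.linalg.norm(d),np.degrees(np.arctan2(d[1],d[0])))
print(p.mean(0))
E
```

```text
[[ 0.709  0.114  0.087]
 [ 0.731 -0.186  0.087]
 [ 0.47  -0.199  0.087]
 [ 0.454  0.099  0.087]]
0.3008597458774793 -85.81253492801103
0.29866094945202376 -86.99893719120503
0.25530043974035704 3.3621063202703447
0.26152524413873096 2.8859212216745442
[ 0.59093886 -0.04326819  0.087     ]
```

```bash
python3 -m pendant '33 -27 -5 0 0 0 -1;33 -27 -5 0 0 0 -1;33 -27 -5 0 0 0 -1;33 -27 -5 0 0 0 -1;33 -27 -5 0 0 0 -1' && python3 -m pendant '33 -27 -5 0 0 0 -1;33 -27 -5 0 0 0 -1;33 -27 0 0 0 0 -1' && python3 -m pendant '20 -38 0 0 0 0 -1;20 -38 0 0 0 0 -1;20 -38 0 0 0 0 -1;20 -38 0 0 0 0 -1' && python3 -m pendant '20 -38 0 0 0 0 -1;20 -38 0 0 0 0 -1;20 -38 0 0 0 0 -1;0 0 0 0 0 0.13 -1;0 0 0 0 0 0.13 -1'
python3 - <<'E'
from h import *
s=snap('wrist','w1');st();print(s['eye'],att(s))
E
```

```text
time_s: 0.6
ee_pos: [0.3296, -0.4571, 0.2304]
ee_rot: [0.987, 0.162, -0.0, -0.0]
contact_force: [1.5, -1.0, 0.6]
gripper_width: 0.0939
time_s: 0.9
ee_pos: [0.3978, -0.3488, 0.241]
ee_rot: [0.987, 0.162, 0.0, 0.0]
contact_force: [-0.1, -1.2, 0.1]
gripper_width: 0.094
time_s: 1.3
ee_pos: [0.424, -0.179, 0.2404]
ee_rot: [0.987, 0.162, -0.0, 0.0]
contact_force: [1.2, 0.3, -1.0]
gripper_width: 0.0938
time_s: 1.8
ee_pos: [0.4445, -0.0522, 0.2404]
ee_rot: [0.999, 0.032, -0.0, -0.0]
contact_force: [-0.5, 0.2, 0.3]
gripper_width: 0.0938
{'time_s': 1.85, 'qpos': [0.339, 0.034, -0.369, 2.029, 0.014, 1.082, -1.554], 'ee_pos': [0.444, -0.053, 0.24], 'ee_rot': [1.0, 0.027, -0.0, -0.0], 'contact_force': [-0.382, -0.068, -0.322], 'gripper_width': 0.094}
[ 0.5121544  -0.04893746  0.4194179 ] [[ 6.26966238e-02 -9.69828581e-01 -2.35587894e-01]
 [-9.98032626e-01 -6.09485795e-02 -1.47019510e-02]
 [-1.00375207e-04  2.36046167e-01 -9.71741836e-01]]
```

View pics/w1.png

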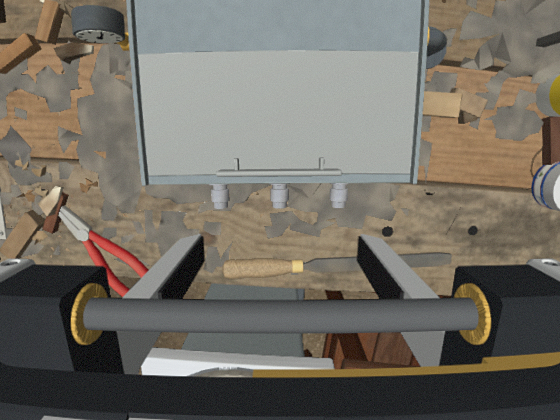

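```bash
python3 - <<'E'
from h import *
s=load('w1');P=cloud(s)
p=onplane(s,[[146,184],[416,183],[132,20],[427,20]],.087);print(np.round(p,4))
for i,j in((2,0),(3,1)):
    d=p[i]-p[j];print(np.degrees(np.arctan2(d[1],d[0])))
l=onplane(s,[[217,171],[341,171],[217,175],[341,175]],.101);print('lip',np.round(l,4))
e=onplane(s,[[138,53],[418,51]],.083);print('cover rear',np.round(e,4))
print(np.round(P[165:190:1,[160,280,400]],3)[...,[0,2]].tolist())
E
python3 - <<'E'
import cv2
a=cv2.imread('pics/w1.png')[130:220,120:440];cv2.imwrite('pics/w1c.png',cv2.resize(a,None,fx=2.5,fy=2.5,interpolation=2))
E
```

```text
[[ 0.451   0.0944  0.087 ]
 [ 0.4706 -0.1999  0.087 ]
 [ 0.6167  0.1062  0.087 ]
 [ 0.6351 -0.1878  0.087 ]]
4.076300371893493
4.188094697774211
lip [[ 0.4715  0.0137  0.101 ]
 [ 0.4794 -0.1132  0.101 ]
 [ 0.4674  0.0136  0.101 ]
 [ 0.4753 -0.1137  0.101 ]]
cover rear [[ 0.5861  0.1018  0.083 ]
 [ 0.6058 -0.1839  0.083 ]]
[[[0.472, 0.084], [0.48, 0.083], [0.488, 0.081]], [[0.471, 0.084], [0.479, 0.083], [0.487, 0.083]], [[0.47, 0.083], [0.478, 0.083], [0.486, 0.082]], [[0.469, 0.083], [0.476, 0.081], [0.485, 0.083]], [[0.468, 0.084], [0.476, 0.089], [0.484, 0.083]], [[0.467, 0.083], [0.476, 0.1], [0.483, 0.083]], [[0.465, 0.082], [0.475, 0.101], [0.482, 0.083]], [[0.464, 0.083], [0.474, 0.101], [0.481, 0.084]], [[0.463, 0.082], [0.473, 0.101], [0.479, 0.078]], [[0.462, 0.083], [0.472, 0.1], [0.478, 0.076]], [[0.46, 0.078], [0.471, 0.1], [0.477, 0.078]], [[0.459, 0.078], [0.467, 0.078], [0.476, 0.076]], [[0.458, 0.077], [0.466, 0.077], [0.475, 0.077]], [[0.457, 0.079], [0.465, 0.078], [0.474, 0.078]], [[0.456, 0.077], [0.464, 0.079], [0.473, 0.076]], [[0.454, 0.076], [0.463, 0.078], [0.472, 0.078]], [[0.453, 0.077], [0.462, 0.077], [0.47, 0.078]], [[0.452, 0.077], [0.46, 0.077], [0.469, 0.076]], [[0.451, 0.077], [0.459, 0.076], [0.458, -0.003]], [[0.437, 0.007], [0.454, 0.052], [0.457, -0.001]], [[0.436, 0.007], [0.452, 0.047], [0.457, 0.015]], [[0.435, 0.007], [0.451, 0.046], [0.454, 0.001]], [[0.433, 0.006], [0.45, 0.045], [0.453, -0.001]], [[0.431, 0.005], [0.449, 0.048], [0.452, 0.001]], [[0.43, 0.007], [0.447, 0.046], [0.45, -0.001]]]
```

View pics/w1c.png

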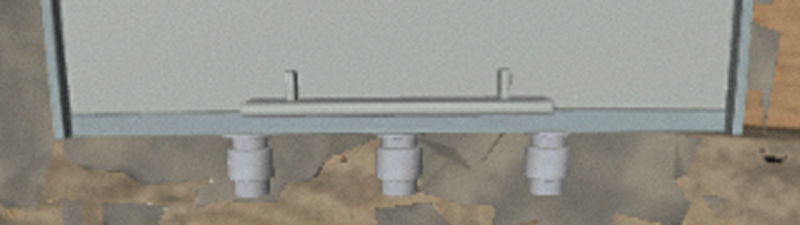

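```bash
python3 -m pendant '2 0 40 0 0 0 -1;2 0 40 0 0 0 -1;1 0 40 0 0 0 -1;0 0 20 0 0 0 -1;0 0 8 0 0 0 -1'; python3 -m pendant '0 0 0 0 0 0 -1;0 0 0 0 0 0 -1'
python3 - <<'E'
from h import *
s=manip.state();print(np.round(s['ee_pos'],4),R.from_quat(s['ee_rot']).as_matrix().round(4)); print(s['contact_force'])
E
```

```text
time_s: 2.35
ee_pos: [0.4481, -0.0532, 0.0905]
ee_rot: [0.999, 0.034, -0.002, -0.0]
contact_force: [0.5, -0.2, -0.1]
gripper_width: 0.094
time_s: 2.55
ee_pos: [0.4501, -0.0533, 0.0934]
ee_rot: [0.999, 0.033, 0.001, 0.0]
contact_force: [0.1, -0.1, -0.1]
gripper_width: 0.0941
[ 0.4501 -0.0533  0.0934] [[ 9.978e-01  6.630e-02  1.100e-03]
 [ 6.630e-02 -9.978e-01 -1.000e-04]
 [ 1.100e-03  1.000e-04 -1.000e+00]]
[ 0.13212164 -0.07449883 -0.07463107]
```

```bash
python3 -m pendant '5 0 2 0 0 0 -1;4 0 0 0 0 0 -1;4 0 0 0 0 0 -1;4 0 0 0 0 0 -1;4 0 0 0 0 0 -1'; python3 -m pendant '8 0 0 0 0 0 -1;8 0 0 0 0 0 -1;8 0 0 0 0 0 -1;8 0 0 0 0 0 -1;8 0 0 0 0 0 -1';python3 -m pendant '8 0 0 0 0 0 -1;8 0 0 0 0 0 -1;8 0 0 0 0 0 -1;6 0 0 0 0 0 -1;4 0 0 0 0 0 -1'
python3 - <<'E'
from h import *
snap('wrist','w2');st()
E
```

```text
time_s: 3.05
ee_pos: [0.4703, -0.0519, 0.0906]
ee_rot: [0.999, 0.033, -0.001, 0.0]
contact_force: [-6.5, 0.5, 5.0]
gripper_width: 0.0939
time_s: 3.55
ee_pos: [0.5109, -0.0492, 0.0905]
ee_rot: [0.999, 0.033, -0.0, -0.0]
contact_force: [-4.2, -0.7, 2.4]
gripper_width: 0.0937
time_s: 4.05
ee_pos: [0.5448, -0.0468, 0.0905]
ee_rot: [0.999, 0.033, -0.0, -0.0]
contact_force: [-5.3, -0.5, 4.4]
gripper_width: 0.094
{'time_s': 4.1, 'qpos': [0.251, 0.377, -0.343, 1.98, 0.171, 0.812, -1.692], 'ee_pos': [0.545, -0.047, 0.09], 'ee_rot': [0.999, 0.033, 0.0, -0.0], 'contact_force': [0.668, -0.46, -0.953], 'gripper_width': 0.094}
```

View pics/w2.png

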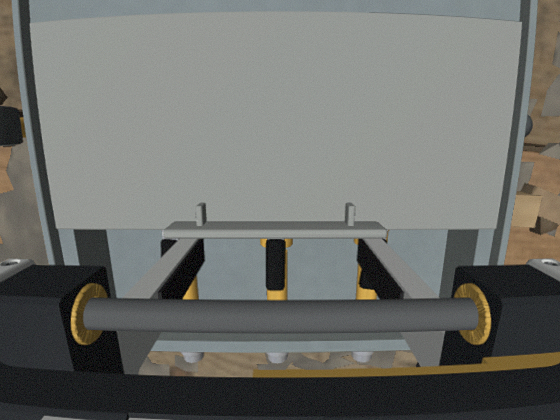

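```bash
python3 -m pendant '6 0 0 0 0 0 -1;6 0 0 0 0 0 -1;6 0 0 0 0 0 -1;4 0 0 0 0 0 -1;2 0 0 0 0 0 -1';python3 -m pendant '2 0 0 0 0 0 -1;2 0 0 0 0 0 -1'; python3 -m pendant '2 0 0 0 0 0 -1;2 0 0 0 0 0 -1'
python3 - <<'E'
from h import *
s=snap('wrist','w3');st()
P=cloud(s); print([(r,*P[r,278].round(3)[[0,2]]) for r in range(190,250,3)])
E
```

```text
time_s: 4.6
ee_pos: [0.5686, -0.0453, 0.0905]
ee_rot: [0.999, 0.033, -0.0, -0.0]
contact_force: [-4.8, -0.5, 3.8]
gripper_width: 0.0941
time_s: 4.8
ee_pos: [0.5723, -0.0451, 0.0905]
ee_rot: [0.999, 0.033, -0.0, -0.0]
contact_force: [-2.6, 0.1, 0.7]
gripper_width: 0.0939
time_s: 5.0
ee_pos: [0.5758, -0.045, 0.0904]
ee_rot: [0.999, 0.033, -0.001, 0.0]
contact_force: [-14.2, -1.3, 10.7]
gripper_width: 0.0935
{'time_s': 5.05, 'qpos': [0.236, 0.42, -0.336, 1.911, 0.181, 0.841, -1.699], 'ee_pos': [0.576, -0.045, 0.09], 'ee_rot': [0.999, 0.033, -0.001, 0.0], 'contact_force': [-5.867, -1.707, 4.444], 'gripper_width': 0.094}
[(190, np.float64(0.61), np.float64(0.084)), (193, np.float64(0.609), np.float64(0.084)), (196, np.float64(0.606), np.float64(0.082)), (199, np.float64(0.605), np.float64(0.082)), (202, np.float64(0.603), np.float64(0.082)), (205, np.float64(0.601), np.float64(0.083)), (208, np.float64(0.599), np.float64(0.082)), (211, np.float64(0.597), np.float64(0.083)), (214, np.float64(0.595), np.float64(0.083)), (217, np.float64(0.593), np.float64(0.083)), (220, np.float64(0.592), np.float64(0.083)), (223, np.float64(0.591), np.float64(0.087)), (226, np.float64(0.591), np.float64(0.095)), (229, np.float64(0.591), np.float64(0.1)), (232, np.float64(0.589), np.float64(0.101)), (235, np.float64(0.588), np.float64(0.101)), (238, np.float64(0.586), np.float64(0.1)), (241, np.float64(0.567), np.float64(0.053)), (244, np.float64(0.565), np.float64(0.054)), (247, np.float64(0.564), np.float64(0.057))]
```

```bash
python3 -m pendant '1 0 0 0 0 0 -1;0 0 0 0 0 0 -1'; python3 -m pendant '-15 0 0 0 0 0 -1;-30 0 -5 0 0 0 -1;-30 0 -30 0 0 0 0.2;-25 0 -45 0 0 0 1;0 0 -20 0 0 0 1';python3 -m pendant '0 0 0 0 0 0 1;0 0 0 0 0 0 1'
python3 - <<'E'
from h import *
s=snap('wrist','w4');st()
E
```

```text
time_s: 5.25
ee_pos: [0.5758, -0.0451, 0.0903]
ee_rot: [0.999, 0.033, -0.002, 0.0]
contact_force: [-13.2, -1.7, 9.6]
gripper_width: 0.0937
time_s: 5.75
ee_pos: [0.4772, -0.0516, 0.1924]
ee_rot: [0.999, 0.033, 0.002, 0.001]
contact_force: [-1.2, -0.2, 0.4]
gripper_width: 0.0728
time_s: 5.95
ee_pos: [0.4788, -0.0514, 0.1896]
ee_rot: [0.999, 0.033, 0.001, 0.0]
contact_force: [0.3, -0.5, -0.5]
gripper_width: 0.0577
{'time_s': 6.0, 'qpos': [0.321, 0.149, -0.379, 2.028, 0.066, 0.977, -1.596], 'ee_pos': [0.478, -0.051, 0.189], 'ee_rot': [0.999, 0.033, 0.0, -0.0], 'contact_force': [-0.017, 0.723, -0.644], 'gripper_width': 0.053}
```

View pics/w4.png

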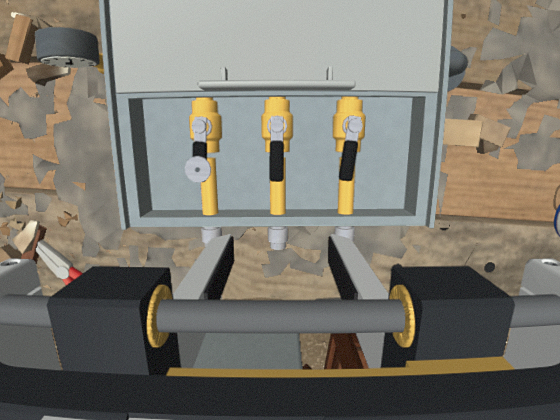

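```bash
python3 - <<'E'
from h import *
s=load('w4');P=cloud(s)
q=onplane(s,[[198,170]],.068);print('tag',q.round(4))
# lower-res check against box frame
w=onplane(s,[[102,10],[127,228],[447,10],[433,228]],.087);print(w.round(4))
C=np.array([.592,-.0435]);t=np.radians(4.0);A=np.array([[np.cos(t),np.sin(t)],[-np.sin(t),np.cos(t)]])
f=lambda p:(A@(p[:2]-C)).round(4)
print('tag box',f(q[0]),P[170,192:206:3].round(3).tolist())
for i,nm in enumerate(w): print(f(nm))
for px in([201,126],[277,126],[352,126]): print('pivot',P[px[1],px[0]].round(4),f(onplane(s,[px],P[px[1],px[0],2])[0]))
for px in((209,200),(277,200),(345,200),(277,170),(347,170),(240,170),(310,170)): print(px,P[px[1],px[0]].round(3),f(P[px[1],px[0]]))
print('lip',[f(x) for x in onplane(s,[[199,89],[354,89]],.101)])
st();print(R.from_quat(manip.state()['ee_rot']).as_matrix()[:2,0])
E
```

```text
tag [[0.5081 0.0296 0.068 ]]
[[ 0.6429  0.1105  0.087 ]
 [ 0.4507  0.0937  0.087 ]
 [ 0.6614 -0.1821  0.087 ]
 [ 0.4698 -0.2001  0.087 ]]
tag box [-0.0786  0.0788] [[0.508, 0.035, 0.068], [0.508, 0.032, 0.069], [0.508, 0.029, 0.069], [0.508, 0.027, 0.068], [0.509, 0.024, 0.069]]
[0.0616 0.1501]
[-0.1314  0.1467]
[ 0.0595 -0.1431]
[-0.1329 -0.1477]
pivot [0.5498 0.0276 0.0664] [-0.0371  0.0739]
pivot [ 0.5541 -0.0443  0.067 ] [-0.0378  0.0019]
pivot [ 0.559  -0.1148  0.0676] [-0.0379 -0.0688]
(209, 200) [0.474 0.023 0.046] [-0.113  0.075]
(277, 200) [ 0.479 -0.049  0.047] [-0.1131  0.0026]
(345, 200) [ 0.484 -0.121  0.047] [-0.1134 -0.0693]
(277, 170) [ 0.512 -0.047  0.064] [-0.0796  0.0022]
(347, 170) [ 0.517 -0.115  0.065] [-0.0798 -0.0664]
(240, 170) [ 0.505 -0.005  0.021] [-0.0841  0.044 ]
(310, 170) [ 0.51  -0.083  0.021] [-0.0845 -0.0342]
lip [array([-0.0084,  0.0654]), array([-0.0091, -0.0619])]
{'time_s': 6.0, 'qpos': [0.321, 0.149, -0.379, 2.028, 0.066, 0.977, -1.596], 'ee_pos': [0.478, -0.051, 0.189], 'ee_rot': [0.999, 0.033, 0.0, -0.0], 'contact_force': [-0.017, 0.723, -0.644], 'gripper_width': 0.053}
[0.9978383  0.06571661]
```

```bash
python3 -m pendant '17 -18 0 0 0 0 1;16 -18 0 0 0 0 1;0 0 0 0 0 0 1;0 0 0 0 0 0 1;0 0 0 0 0 0 1';python3 -m pendant '0 0 20 0 0 0 1;0 0 20 0 0 0 1;0 0 20 0 0 0 1;0 0 0 0 0 0 1;0 0 0 0 0 0 1'
python3 - <<'E'
from h import *
snap('wrist','w5');st()
E
```

```text
time_s: 6.5
ee_pos: [0.5081, -0.0138, 0.1884]
ee_rot: [0.999, 0.033, -0.001, -0.0]
contact_force: [-0.3, -0.3, 0.2]
gripper_width: 0.0138
time_s: 7.0
ee_pos: [0.5085, -0.0136, 0.1294]
ee_rot: [0.999, 0.033, -0.0, -0.0]
contact_force: [-0.0, -0.2, 0.4]
gripper_width: 0.0005
{'time_s': 7.05, 'qpos': [0.242, 0.271, -0.395, 2.028, 0.135, 0.867, -1.733], 'ee_pos': [0.509, -0.013, 0.13], 'ee_rot': [0.999, 0.033, 0.0, -0.0], 'contact_force': [0.378, -1.101, 1.019], 'gripper_width': 0.0}
```

View pics/w5.png

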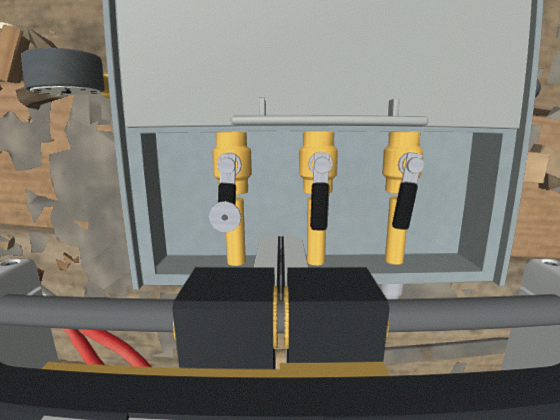

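```bash
python3 -m pendant '0 0 20 0 0 0 1;0 0 20 0 0 0 1;0 0 20 0 0 0 1;0 0 12 0 0 0 1;0 0 0 0 0 0 1' && python3 -m pendant '0 -5 0 0 0 0 1;0 -5 0 0 0 0 1;0 -5 0 0 0 0 1;0 0 0 0 0 0 1'
python3 - <<'E'
from h import *
s=snap('wrist','w6');st();s=load('w6');
E
```

```text
time_s: 7.55
ee_pos: [0.5083, -0.0133, 0.0567]
ee_rot: [0.999, 0.033, -0.001, -0.0]
contact_force: [-0.1, 0.8, -0.9]
gripper_width: 0.0004
time_s: 7.95
ee_pos: [0.5081, 0.0028, 0.0578]
ee_rot: [0.999, 0.033, 0.0, -0.0]
contact_force: [-0.2, 0.9, -0.9]
gripper_width: 0.0002
{'time_s': 8.0, 'qpos': [0.185, 0.375, -0.374, 2.085, 0.205, 0.716, -1.826], 'ee_pos': [0.508, 0.002, 0.058], 'ee_rot': [0.999, 0.033, 0.0, -0.0], 'contact_force': [0.079, 0.141, -0.233], 'gripper_width': 0.001}
```

View pics/w6.png

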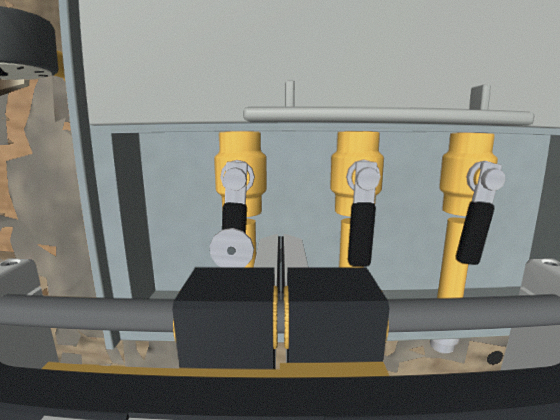

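```bash
python3 -m pendant '-4 -6 0 0 0 0 1;-3 -6 0 0 0 0 1;1 -6 0 0 0 0 1;2 -6 0 0 0 0 1;2 -6 0 0 0 0 1' && python3 -m pendant '4 -5 0 0 0 0 1;4 -5 0 0 0 0 1;4 -5 0 0 0 0 1' && python3 -m pendant '4 -3 0 0 0 0 1;4 -3 0 0 0 0 1'
python3 - <<'E'
from h import *
snap('wrist','w7');st()
E
```

```text
time_s: 8.5
ee_pos: [0.5022, 0.0316, 0.0568]
ee_rot: [0.999, 0.033, -0.001, 0.0]
contact_force: [-4.7, -3.2, 0.9]
gripper_width: 0.0007
time_s: 8.8
ee_pos: [0.5135, 0.0475, 0.0568]
ee_rot: [0.999, 0.033, -0.001, 0.0]
contact_force: [-2.7, -5.0, -0.0]
gripper_width: 0.0005
time_s: 9.0
ee_pos: [0.5218, 0.0539, 0.0569]
ee_rot: [0.999, 0.033, -0.001, 0.0]
contact_force: [-1.9, -4.5, -2.3]
gripper_width: 0.001
{'time_s': 9.05, 'qpos': [0.092, 0.401, -0.383, 2.046, 0.219, 0.733, -1.932], 'ee_pos': [0.523, 0.054, 0.057], 'ee_rot': [0.999, 0.033, -0.0, -0.0], 'contact_force': [-2.852, -0.987, -1.939], 'gripper_width': 0.001}
```

View pics/w7.png

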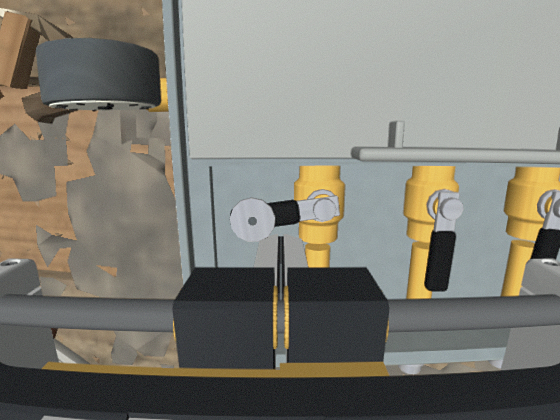

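```bash
python3 -m pendant '2 -1 0 0 0 0 1;2 -1 0 0 0 0 1' && python3 -m pendant '2 0 0 0 0 0 1;0 0 0 0 0 0 1';python3 -m pendant '1 0 0 0 0 0 1;0 0 0 0 0 0 1'
python3 - <<'E'
from h import *
s=snap('wrist','w8');P=cloud(s);st()
# tag centre via light disc near z=.068
m=((abs(P[...,2]-.0675)<.004)&(P[...,0]>.52)&(P[...,0]<.6)&(P[...,1]>.015)&(P[...,1]<.1)).astype(np.uint8)
p=P[m>0];print(len(p),p.min(0),p.max(0))
g=s['color'].min(2);mm=m*(g>110)
n,l,S,c=cv2.connectedComponentsWithStats(mm);print(S.tolist(),c.round(1).tolist())
E
```

```text
time_s: 9.25
ee_pos: [0.526, 0.0561, 0.0571]
ee_rot: [0.999, 0.033, -0.0, -0.0]
contact_force: [-3.7, -2.9, -2.0]
gripper_width: 0.0004
time_s: 9.45
ee_pos: [0.5272, 0.0562, 0.0568]
ee_rot: [0.999, 0.033, -0.001, 0.0]
contact_force: [-8.5, -0.8, -0.8]
gripper_width: 0.0006
time_s: 9.65
ee_pos: [0.5274, 0.0562, 0.0567]
ee_rot: [0.999, 0.033, -0.002, 0.0]
contact_force: [-12.1, -2.2, 1.7]
gripper_width: 0.0005
{'time_s': 9.7, 'qpos': [0.088, 0.41, -0.381, 2.033, 0.221, 0.741, -1.934], 'ee_pos': [0.527, 0.056, 0.057], 'ee_rot': [0.999, 0.033, -0.002, 0.0], 'contact_force': [-11.946, -0.764, 1.385], 'gripper_width': 0.001}
2648 [0.53416017 0.02394062 0.06350586] [0.56023739 0.08332911 0.07143448]
[[0, 0, 560, 420, 233139], [233, 198, 45, 45, 1566], [316, 208, 23, 23, 406], [310, 213, 1, 1, 1], [284, 237, 18, 6, 88]] [[279.6, 209.4], [255.4, 220.5], [327.2, 219.1], [310.0, 213.0], [292.4, 239.7]]
```

```bash
python3 -m pendant '-5 0 0 0 0 0 1;-10 0 0 0 0 0 1;-8 2 0 0 0 0 1;0 0 -30 0 0 0 1;-10 10 -45 0 0 0 1' && python3 -m pendant '-20 20 -45 0 0 0 1;-20 20 -30 0 0 0 1;0 0 0 0 0 0 1;0 0 0 0 0 0 1'
python3 - <<'E'
from h import *
s=load('w8')
a=onplane(s,[[255.4,220.5]],.068)[0];b=onplane(s,[[327.2,219.1]],.068)[0];d=(a-b)[:2];print('pressed angle',90+4-0-(np.degrees(np.arctan2(d[1],d[0]))-0)+90, np.linalg.norm(d))
s=snap('wrist','w9');snap('top','top9');st()
E
```

```text
time_s: 10.2
ee_pos: [0.4959, 0.0429, 0.1317]
ee_rot: [0.999, 0.034, -0.001, -0.0]
contact_force: [1.3, -0.4, -0.1]
gripper_width: 0.0004
time_s: 10.6
ee_pos: [0.461, 0.0004, 0.2053]
ee_rot: [0.999, 0.032, 0.001, 0.0]
contact_force: [-0.4, 1.2, -0.8]
gripper_width: 0.0004
pressed angle 89.11127101744464 0.04015012258734852
{'time_s': 10.7, 'qpos': [0.249, 0.099, -0.413, 2.048, 0.047, 1.004, -1.692], 'ee_pos': [0.461, 0.001, 0.204], 'ee_rot': [0.999, 0.033, -0.0, -0.0], 'contact_force': [0.822, -0.427, 0.217], 'gripper_width': 0.0}
```

View pics/w9.png

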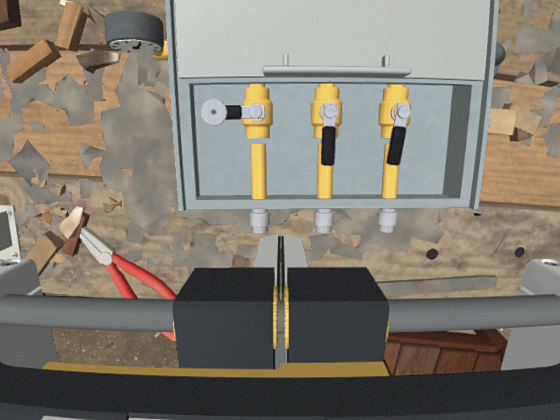

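```bash
python3 - <<'E'
from h import *
s=load('w9');g=s['color'].min(2);P=cloud(s)
def cen(x0,x1,y0,y1):
    m=np.zeros(g.shape,bool);m[y0:y1,x0:x1]=1;m&=(g>110)&(abs(P[...,2]-.0675)<.006)&(s['color'].max(2)-g<30);v,u=np.nonzero(m);return (u.min()+u.max())/2,(v.min()+v.max())/2,len(u)
a=cen(198,229,95,128);print(a)
q=onplane(s,[a[:2],[258,112]],.068);d=(q[0]-q[1])[:2];print(184-np.degrees(np.arctan2(d[1],d[0])),np.linalg.norm(d))
A,B=load('top0'),load('top9')
D=cv2.absdiff(cv2.GaussianBlur(A['color'],(5,5),0),cv2.GaussianBlur(B['color'],(5,5),0)).max(2)[130:285,110:560]
n,l,S,c=cv2.connectedComponentsWithStats((D>35).astype(np.uint8));print([(x[0]+110,x[1]+130,*x[2:]) for x in S[1:].tolist() if x[4]>8])
E
```

```text
(np.float64(213.5), np.float64(111.5), 528)
91.33970092405178 0.04373270767644976
[(248, 183, 3, 6, 11), (245, 186, 45, 43, 667), (289, 189, 22, 36, 397), (262, 217, 4, 5, 12), (256, 225, 8, 6, 34), (267, 224, 20, 34, 482), (298, 244, 6, 11, 38), (291, 256, 4, 4, 11), (265, 260, 37, 25, 774), (483, 275, 39, 10, 191), (514, 278, 17, 7, 76)]
```

```bash
python3 -c "
from rig import manip
print(manip.job_done())"
```

```text
the job is handed in; nothing more can be done
None
```

The tagged line is shut off, and I handed the job in at about 10.7 s on the robot's clock, well under the 48 s limit.

- **Cover:** I pushed it back by its lip with both open fingers, without lifting it. It took about 5 N to slide. Force then rose to about 14 N with no further movement. After backing off, the lip's front measured 6 to 9 mm in front of the box centre (6 mm expected at the stop), within the camera error.
- **Tagged lever:** It was the left valve. I turned it clockwise with the shut fingers until it met its stop, at about 12 N with no further movement. The camera angle was 89.1° while pressed and 91.3° after backing off; the two differ by about the measuring error around 90°.
- **Everything else:** The other two levers still point to the front in the last wrist picture. Comparing the top pictures from before and after showed changes only at the box and around the arm. The arm hid part of the file in that view, but the piece visible in the last wrist picture showed no sign of having been moved.

The highest force I read was about 18 N, while pressing the cover against its stop.

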